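Load, tag and start the kimchi cooler

ROBOT

A 6-joint arm with a two-finger parallel gripper is mounted at the origin on the work surface. World frame = base frame: x ahead of the robot, y to its left, z up, the work surface at z = 0. Lengths are in m, angles in degrees, forces in N, time in s.
With the tool pointing down it reaches from about 0.4 to 0.825 m from the base axis. Payload 7 kg.
Tool frame: the origin (TCP) lies at the very end of the fingers, on their centre line; the grasp point (between the pads) lies 19 mm behind it (ctrl.grip_depth is the distance from the TCP to the grasp point, in m); z points along the fingers, y is the line along which they close (so a half turn about z gives the same grasp; the last joint's range is limited). The gripper opens to 88 mm and grips with 3 to 60 N. Pads are 19 mm wide; open, the fingers measure 130 mm over their backs; the gripper's body (78 mm by 193 mm) begins 47 mm behind the grasp point.
Start: joints at [87.84, 20.546, 0.682, 0, -70.136, -16.507], TCP at [0.216, 0.639, 0.227] pointing down, gripper open.
Joint ranges: [-176.03, 176.03], [-82.01, 121.73], [-58.28, 71.71], [-173.87, 95.51], [-174.79, -0.11], [-173.66, 173.66]. Speed limits (degrees/s): [136.94, 136.94, 172.46, 180, 180, 180].

INTERFACE

Orientations are given as [roll, pitch, yaw] about the fixed x, y, z axes, in that order (R = Rz(yaw) Ry(pitch) Rx(roll)).
In Python, from plant import get_obs, eyes, ctrl, spotter gives the robot as it stands.
- The arm moves only by the shell command python3 -m crank 'ROWS'. ROWS is JSON, one flat list of numbers, 7 for each row, row after row: the turn, a rotation vector about the tool's x, y, z in rad, then the shift along the tool's x, y, z in mm, then the opening, from 0 (shut) to 1 (fully open). A call has 1 to 5 rows; each row shifts and turns the commanded pose from where the row before left it, along the tool's axes as they then stand; what a row does not reach is not made up. A row lasts 1/8 s, in which the tool goes at most 62.5 mm and 10.7 degrees, less where a joint would pass 70% of its speed; a pose out of reach is approached as far as the arm can. A call is refused whole if a number of a shift passes 62.5 or a number of a turn 0.188, either way. A call with a gripper value outside its range is refused whole. The fingers move at their own pace and stop on an object; the grip force is fixed at half the most. Time passes only in rows, so rows that do not move let the fingers close. It gives the time, the measured TCP pose, the force, the opening and the grip force at its end, in the units of the state.
- get_obs(): the state, without advancing time (a new reading comes with each control period).
- eyes.snapshot(name): name is "side" or "top" or "wrist"; returns the picture (420x560x3 uint8, blue, green, red); there is no depth.
- eyes.camera_model(name): a dict with "fx", "fy", "cx", "cy" (pixels), "extrinsics" (4x4, takes a point from camera to world coordinates). Camera axes: x right, y down, z forward; pixel columns grow to the right and rows downward; lengths in m; the calibration is good to about 2 mm. A picture is of the moment at which its call begins: read the wrist's pose just before it. camera_model takes no time and is no camera call; for the wrist camera it gives the pose at the moment of the call.
- ctrl.close_job(): hands the job in; it is judged then, once.
Trained networks look in the newest picture that a camera, given by its name, has taken for a name from the list of things; names that differ only in an ending like _2 or _b are one class to them, and where a whole thing is asked for, a point or a joint stands for the part that bears it (a point fixed in the world has none). Each returns a list of dicts, best first, with "p" (0 to 1); they miss things now and then, are a little off and sometimes report something else, mostly with a low value. They report only what shows in the picture. A call takes as long as a camera call. They do not tell look-alikes from the thing itself.
- spotter.outline_of(camera, target): "region" (420x560 bool, what is visible of it) and "rect" ([left, top, width, height] in pixels, round what is visible of it).
- spotter.place_of(camera, target): "location" ([column, row] in pixels: a listed point, or the origin of a listed thing).
The state is a dict: "clock": time; "joint_pos": joint angles; "qvel": joint speeds; "tau": joint torques, N m; "tool_pos": TCP position; "orientation": TCP orientation; "force": force on the tool from outside, world axes, zero at the start; "moment": the same for the moment, N m; "opening": finger opening in m; "gripper_force": force on a finger pad.
Only numpy, scipy, OpenCV 4.12 (cv2) and the standard library are available. Lean on these libraries where they do the work, as an engineer would, in place of code of your own. Each camera call takes 0.05 s, during which the arm holds its last target. There are 200 camera calls.

TASK

Put every filled kimchi tub on the table into a well of its own in the cooler, fully down and level, and snap a batch tag onto each one: push the tag's hook round an upright leg of the tub's handle until the gate springs shut behind it, and let it lie on the lid. When all the tubs are in and tagged, turn the cooler's selector to setting 4, the fourth click clockwise from off. Keep the tubs upright and leave everything else on the table where it is.

Things in the scene. Friction and masses are not known exactly. Their poses are not given: they have to be found in the camera images.
- cooler: fixed countertop kimchi cooler: low white box with a steel deck, 145 mm (its x) by 480 mm (its y) by 85 mm high. Origin: centre of its underside; x points away from the robot at yaw 0, z up. Four rectangular wells in the deck, centred at x = 0 and y = +180, +86, -8 and -102 mm; selector at x = 0, y = -192 mm
- well_floor (a point): centre of the floor of the well at y = +180 mm, axes as the cooler's. Each well is 101 mm along x by 67 mm along y and 26 mm deep, its floor 59 mm above the table. A tub stands in it with its long side along the cooler's x, either way round, its lid clear above the deck
- tub_a: brown portion tub with pale lid and bail handle, 0.45 kg (absent: None). Origin: centre of the underside, x along the length, z up. Lid 104 (x) by 70 mm (y), its flat top 50 mm up; below 40 mm the tub is 98 by 64 mm, the lowest 14 mm drawn in to 90 by 56 mm at the foot. Handle legs: see tub_b
- tub_b: tub like tub_a. All tubs: the handle has two upright round steel legs 5 mm thick at x = -30 and +30 mm, y = 0, rising from the lid (50 mm) to a black bar 65 mm along x, 12 by 12 mm in section, centred 82 mm above the underside. Absent: None
- tub_c: tub like tub_a (absent: None)
- tub_d: tub like tub_a (absent: None)
- tag_a: batch tag with snap hook, 30 g, lying flat, 10 mm thick. Origin: underside of the centre of the hook's eye, x towards its mouth, z up. A blank plate 36 mm (x) by 22 mm (y) centred at x = -34.5 mm carries the steel hook, 32 mm wide, whose tip is at x = 18.5. The eye is free from x = -10 to +13 and y = -11 to +11 mm. Mouth: see tag_b
- tag_a_gate (a joint): wire gate of tag_a, hinged at the tag's x = 11.5, y = +11 mm, across the mouth: 0 rad shut, grows as it swings inwards (to 1.6); sprung shut, 2 to 5 N opens it
- tag_b: tag like tag_a. All tags: the mouth, at the eye's +x end, is a 14 mm gap between a fixed nose from the -y side (to y = -3 mm) and the prong at y = +11 mm, so a rod enters best at y = +3 mm. Once a 5 mm rod has been pushed in to about x = -5 mm the gate springs shut behind it
- tag_b_gate (a joint): wire gate of tag_b, hinged at the tag's x = 11.5, y = +11 mm, across the mouth: 0 rad shut, grows as it swings inwards (to 1.6); sprung shut, 2 to 5 N opens it
- tag_c: tag like tag_a
- tag_c_gate (a joint): wire gate of tag_c, hinged at the tag's x = 11.5, y = +11 mm, across the mouth: 0 rad shut, grows as it swings inwards (to 1.6); sprung shut, 2 to 5 N opens it
- tag_d: tag like tag_a
- tag_d_gate (a joint): wire gate of tag_d, hinged at the tag's x = 11.5, y = +11 mm, across the mouth: 0 rad shut, grows as it swings inwards (to 1.6); sprung shut, 2 to 5 N opens it
- selector (a joint): angle of the cooler's rotary selector, rad: 0 = off (pointer to the cooler's -x, at the dot), growing clockwise seen from above; sprung detents click every 30 degrees (0.5236 rad) up to position 5 (2.618 rad). About 0.06 N m turns it past a click; let go between two clicks it drops into the nearer.
- selector_grip (a point): on the selector's axis, at the height to grip. The grip is an upright bar 40 mm long, 13 mm thick and 32 mm high standing on a 42 mm disc: its top is 11 mm above this point, the disc's face 21 mm below it. x along the bar (square to the cooler at 0 rad), the white pointer line at its -x end; turns with the selector
- dish: small white dish, 90 mm wide: not part of the job, leave it where it is. Origin: centre of its underside
- chilli_jar: glass jar of chilli with a red lid, 72 mm wide, 100 mm high: not part of the job, leave it where it is. Origin: centre of its underside
- sauce: brown sauce bottle, 60 mm wide, 190 mm high: not part of the job, leave it where it is. Origin: centre of its underside
- spatula: spatula lying flat, 240 mm long: not part of the job, leave it where it is. Origin: centre of its underside
- shaker: small glass shaker with a steel cap, 42 mm wide, 70 mm high: not part of the job, leave it where it is. Origin: centre of its underside
- mug: white mug, 76 mm wide, 85 mm high: not part of the job, leave it where it is. Origin: centre of its underside
- block: small wooden board, 120 by 70 by 16 mm: not part of the job, leave it where it is. Origin: centre of its underside
Mind the look-alikes: they are no part of the job. Leave any yellow look-alike of the tag_d alone.

How it is judged:
By the outcome, as a careful person would: the job done as asked, in the order asked, and still so for the second after the job is handed in, with the robot touching nothing.
Of tub_a, tub_b, tub_c, tub_d only 3 to 4 are there at a start; the rules pass over those that are not, and their reading is None.
At some moment in a run one of tub_a, tub_b, tub_c, tub_d, tag_a, tag_b, tag_c, tag_d may be knocked a few centimetres aside while the robot is not near it.
It also fails if it takes over 208 s, if anything falls off the work surface, if the arm or the gripper's body presses on something with over 40 N, if the wrist force passes 120 N, or if a joint passes its speed limit or range.

## Working session

There is one attempt and no reset: what is moved stays moved. The work goes in short steps, Python scripts to look and compute and a shell command to move; the robot and the scene stay as the last step left them, time stands still between calls to the robot, and variables do not carry over. Pictures are saved under pics/ and viewed, at most 14 in all, crops included, and the job is handed in when it is done.

```bash
ls; mkdir -p pics; python3 - <<'E'
from plant import get_obs, eyes, ctrl, spotter
import cv2,numpy as np
print(get_obs())
for n in("top","side"):
    im=eyes.snapshot(n); cv2.imwrite(f"pics/{n}0.png",im)
    m=eyes.camera_model(n); print(n,m)
E
```

```text
pics
{'clock': 0.0, 'joint_pos': array([ 8.78387464e+01,  2.05908862e+01,  6.32013516e-01, -2.14926588e-02,
       -7.01365052e+01, -1.65051169e+01]), 'qvel': array([ 0.0252579 ,  0.09746183,  0.04064286, -0.01016926, -0.01841793,
       -0.04941355]), 'tau': array([ 4.12254713e-04, -5.82725966e+01,  2.93059534e+01,  6.99706256e+00,
        6.86616695e-03, -1.69444907e-04]), 'tool_pos': array([0.21591789, 0.63899154, 0.22561121]), 'orientation': array([ 1.79902812e+02, -7.72794808e-03, -1.86736836e+01]), 'force': array([ 0.29411482,  0.23111483, -0.16577863]), 'moment': array([-0.01004629,  0.04340072, -0.00044397]), 'gripper_force': 0.0, 'opening': 0.08743761624657748}
top {'fx': 465.6258248445471, 'fy': 465.6258248445471, 'cx': 275.8040139257795, 'cy': 215.05254859291134, 'extrinsics': array([[-2.19425357e-02, -9.96077610e-01,  8.57200068e-02,
         3.59196634e-01],
       [-9.99758469e-01,  2.19677868e-02, -6.48801753e-04,
        -2.28615327e-02],
       [-1.23682194e-03, -8.57135391e-02, -9.96319055e-01,
         1.34952199e+00],
       [ 0.00000000e+00,  0.00000000e+00,  0.00000000e+00,
         1.00000000e+00]])}
side {'fx': 402.3482564005886, 'fy': 402.3482564005886, 'cx': 280.5691772553874, 'cy': 198.96099804807915, 'extrinsics': array([[ 0.75623562, -0.40854937,  0.51107249, -0.1032538 ],
       [-0.65427551, -0.46551035,  0.59600643, -0.7028057 ],
       [-0.00558851, -0.78510351, -0.61933936,  0.78914091],
       [ 0.        ,  0.        ,  0.        ,  1.        ]])}
```

View pics/top0.png

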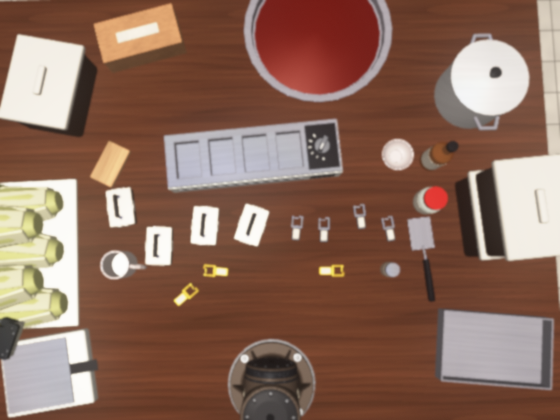

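View pics/side0.png

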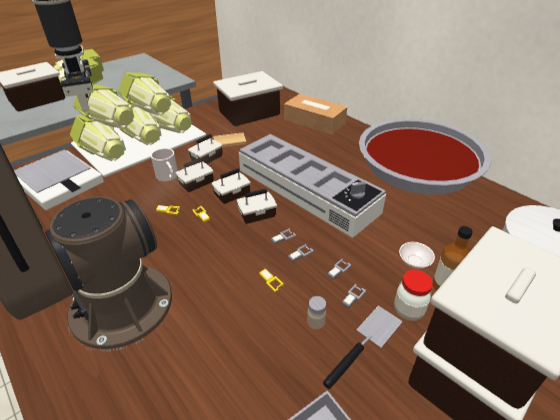

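```bash
cat > h.py <<'E'
from plant import get_obs, eyes, ctrl, spotter
import cv2,numpy as np
from scipy.spatial.transform import Rotation as Ro
def ray(cam,px,z,m=None):
    m=m or eyes.camera_model(cam); E=m["extrinsics"]
    d=E[:3,:3]@np.array([(px[0]-m["cx"])/m["fx"],(px[1]-m["cy"])/m["fy"],1]); o=E[:3,3]
    return o+d*(z-o[2])/d[2]
def proj(cam,P,m=None):
    m=m or eyes.camera_model(cam);E=m["extrinsics"]
    q=(np.atleast_2d(P)-E[:3,3])@E[:3,:3]
    return np.c_[q[:,0]/q[:,2]*m["fx"]+m["cx"],q[:,1]/q[:,2]*m["fy"]+m["cy"]]
def rect_of(cam,region,z):
    c=cv2.findContours(region.astype(np.uint8),0,2)[0]; c=max(c,key=cv2.contourArea)[:,0]
    w=np.array([ray(cam,p,z)[:2] for p in c],np.float32)
    r=cv2.minAreaRect(w*1000); return r
def go(p,yaw=None):
    "deltas in tool axes (mm, rad) from the measured pose to p [m], yaw deg (tool down)"
    s=get_obs(); R=Ro.from_euler("xyz",s["orientation"],degrees=True)
    T=Ro.from_euler("xyz",[180,0,s["orientation"][2] if yaw is None else yaw],degrees=True)
    return np.round((R.inv()*T).as_rotvec(),3), np.round(R.inv().apply(np.array(p)-s["tool_pos"])*1000,1)
E
python3 - <<'E'
from h import *
for t in ["tub_a","tag_a","cooler","selector"]:
    for d in spotter.outline_of("top",t):
        r=rect_of("top",d["region"],{"tub_a":.05,"tag_a":.01,"cooler":.085,"selector":.1}[t])
        print(t,round(d["p"],2),d["rect"],np.round(np.r_[r[0],r[1],r[2]],1))
for t in ["tub_a","tag_a","well_floor","selector_grip","cooler"]:
    for d in spotter.place_of("top",t):
        z={"tub_a":.0,"tag_a":0,"well_floor":.059,"selector_grip":.106,"cooler":0}[t]
        print(t,round(d["p"],2),np.round(d["location"],1),np.round(ray("top",d["location"],z)*1000,1))
print(get_obs()["clock"])
E
```

```text
tub_a 0.9 [189.9, 205.3, 27.4, 37.8] [444.9 177.7  72.7 106.9  89.4]
tub_a 0.89 [235.0, 200.1, 38.1, 46.9] [444.1  46.9  71.8 106.2  70.4]
tub_a 0.65 [143.7, 229.9, 28.6, 37.4] [391.9 305.   75.5 105.7  88.7]
tub_a 0.61 [108.6, 185.7, 27.6, 42.1] [502.5 411.7 108.7  77.9   7.8]
tub_a 0.61 [104.4, 252.8, 42.6, 30.1] [342.7 406.4 122.9  74.6  88.7]
tag_a 0.74 [290.9, 220.2, 13.9, 21.0] [434.4 -81.   28.8  66.3  88.6]
tag_a 0.66 [201.3, 265.3, 26.3, 11.6] [317.8 151.2  24.6  63.4   6.3]
tag_a 0.66 [173.1, 285.4, 27.1, 22.0] [251.4 238.8  24.   66.7  30.3]
tag_a 0.58 [380.2, 213.2, 11.3, 30.7] [ 427.3 -346.4   71.2   32.9    9. ]
tag_a 0.58 [350.8, 200.9, 14.9, 27.5] [ 465.4 -268.8   68.7   38.1    9.2]
tag_a 0.56 [319.9, 228.3, 6.1, 12.9] [ 416.7 -159.8   20.2   34.5   88.7]
tag_a 0.52 [319.2, 265.2, 21.0, 11.5] [ 312.3 -163.6   45.6   25.6   88.7]
cooler 0.64 [165.0, 120.1, 175.2, 74.4] [633.4  37.1 166.3 485.3   4.5]
selector 0.66 [317.4, 135.6, 14.3, 19.0] [ 655.2 -154.3   40.7   44.5   25.6]
tub_a 0.84 [252.9 220.7] [460.3  43.2   0. ]
tub_a 0.78 [162.1 250.4] [380.  307.1   0. ]
tub_a 0.76 [203.4 222.7] [457.6 187.1   0. ]
tub_a 0.56 [125.6 203.9] [517.6 413.5   0. ]
tag_a 0.65 [388.3 217. ] [ 462.4 -350.6    0. ]
tag_a 0.63 [335.2 269. ] [ 315.6 -191.3    0. ]
tag_a 0.6 [187.8 292.4] [258.2 233.5   0. ]
tag_a 0.59 [296.1 225.4] [443.9 -82.    0. ]
tag_a 0.55 [325.9 219.5] [ 459.1 -169.     0. ]
tag_a 0.52 [208.2 269.6] [321.9 174.4   0. ]
tag_a 0.44 [358.9 208.2] [ 490.  -266.1    0. ]
well_floor 0.66 [191.7 161.4] [626.7 209.3  59. ]
well_floor 0.32 [251.2 221.5] [453.8  45.   59. ]
well_floor 0.32 [324.7 223.5] [ 443.7 -158.9   59. ]
selector_grip 0.42 [389.  220.4] [ 445.1 -326.3  106. ]
selector_grip 0.19 [358.2 206.6] [ 484.1 -245.3  106. ]
cooler 0.63 [256.4 155.9] [651.1  29.5   0. ]
0.55
```

The top view shows four tubs at about (120,207), (158,246), (204,225) and (251,225). Four steel tags lie at about (297,225), (324,228), (360,215) and (388,228), and three yellow look-alikes are elsewhere. The cooler is at (253,155) with its selector on the right. The side view agrees.

```bash
cat >> h.py <<'E'
def rows(wps,start=None,maxr=.18,step=60):
    "list moves from pose to pose: yaw turn first (about tool z), then shift in tool axes"
    s=get_obs(); p=s["tool_pos"]; y=s["orientation"][2]
    if start is not None: p,y=np.array(start[0]),start[1]
    for q,yy in wps:
        q=np.array(q); d=(yy-y+180)%360-180
        R=Ro.from_euler("xyz",[180,0,yy],degrees=True); v=R.inv().apply(q-p)*1000
        n=max(1,int(np.ceil(np.linalg.norm(v)/step)))
        print("turn z %.3f rad (%d rows) | shift %s mm = %d x %s"%(-np.radians(d),np.ceil(abs(np.radians(d))/maxr),np.round(v,1),n,np.round(v/n,1)))
        p,y=q,yy
E
python3 - <<'E'
from h import *
s=get_obs(); R=Ro.from_euler("xyz",s["orientation"],degrees=True)
m=eyes.camera_model("wrist");E=m["extrinsics"]
print("cam in tool",np.round(R.inv().apply(E[:3,3]-s["tool_pos"])*1000),np.round(R.inv().as_matrix()@E[:3,:3],2),m["fx"],m["cx"],m["cy"])
rows([([.44,.412,.30],5)])
E
```

```text
cam in tool [  71.   -1. -158.] [[ 0.   -0.96 -0.26]
 [ 1.    0.    0.  ]
 [-0.   -0.26  0.96]] 367.3077379470298 278.4303547347711 215.33064253655516
turn z -0.413 rad (3 rows) | shift [203.3 246.1 -73.4] mm = 6 x [ 33.9  41.  -12.2]
```

```bash
python3 -m crank '[0,0,-0.138,0,0,-10,1, 0,0,-0.138,0,0,-10,1, 0,0,-0.138,0,0,-10,1, 0,0,0,24,41,-3,1, 0,0,0,24,41,-3,1]' && python3 -m crank '[0,0,0,24,41,-3,1, 0,0,0,24,41,-3,1, 0,0,0,24,41,-3,1, 0,0,0,24,41,-3,1, 0,0,0,24,41,-3,1]' && python3 -m crank '[0,0,0,24,41,-3,0.6, 0,0,0,24,41,-3,0.6, 0,0,0,0,0,0,0.6,0,0,0,0,0,0,0.6]'
cat > see.py <<'E'
from h import *
import sys
name=sys.argv[1]; ts=sys.argv[2:]
m=eyes.camera_model("wrist"); im=eyes.snapshot("wrist"); cv2.imwrite(f"pics/{name}.png",im)
print("pose",np.round(get_obs()["tool_pos"],4),np.round(get_obs()["orientation"],2),get_obs()["clock"])
Z={"tub_a":.0,"tag_a":0,"well_floor":.059,"selector_grip":.106}
hsv=cv2.cvtColor(im,cv2.COLOR_BGR2HSV)
for t in ts:
  if t=="bar":
    for d in spotter.outline_of("wrist","tub_a"):
        if d["p"]<.4: continue
        r=d["region"].astype(np.uint8); c=max(cv2.findContours(r,0,2)[0],key=cv2.contourArea)
        hull=cv2.fillConvexPoly(np.zeros_like(r),cv2.convexHull(c),1)
        # lid outline: bright part; bar: dark blob inside
        lid=((hsv[...,2]>140)&(hsv[...,1]<80)&(hull>0)).astype(np.uint8)
        lc=max(cv2.findContours(lid,0,2)[0],key=cv2.contourArea); lh=cv2.convexHull(lc)
        L=cv2.minAreaRect(np.array([ray("wrist",p,.05,m)[:2]*1000 for p in lh[:,0]],np.float32))
        lm=cv2.fillConvexPoly(np.zeros_like(r),lh,1)
        dk=((hsv[...,2]<90)&(cv2.erode(lm,np.ones((5,5)))>0)).astype(np.uint8)
        bc=max(cv2.findContours(dk,0,2)[0],key=cv2.contourArea)
        B=cv2.minAreaRect(np.array([ray("wrist",p,.086,m)[:2]*1000 for p in bc[:,0]],np.float32))
        print("tub %.2f"%d["p"],d["rect"],"lid",np.round(np.r_[L[0],L[1],L[2]],1),"bar",np.round(np.r_[B[0],B[1],B[2]],1))
  else:
    for d in spotter.place_of("wrist",t):
        if d["p"]>.25: print(t,"%.2f"%d["p"],np.round(d["location"],1),np.round(ray("wrist",d["location"],Z[t],m)*1000,1))
E
python3 see.py w1 bar tub_a well_floor
```

```text
clock: 1.18
tool_pos: [0.2713, 0.5613, 0.2625]
orientation: [180.0, -0.0, 5.1]
force: [1.2, 0.8, -0.3]
opening: 0.0876
gripper_force: 0.0
clock: 1.8
tool_pos: [0.4094, 0.3671, 0.278]
orientation: [-180.0, -0.0, 5.1]
force: [0.9, -0.0, 0.1]
opening: 0.0872
gripper_force: 0.0
clock: 2.3
tool_pos: [0.4637, 0.2909, 0.2836]
orientation: [-180.0, -0.0, 5.0]
force: [0.7, 0.7, -0.0]
opening: 0.0551
gripper_force: 0.0
pose [0.4634 0.2913 0.2835] [-179.99    0.      5.06] 2.35
tub 0.97 [125.9, 78.0, 78.7, 110.8] lid [505.2 414.6 106.4  72.6   7.1] bar [505.9 411.3  63.1  16.7   7.3]
tub 0.96 [224.8, 185.0, 73.1, 101.3] lid [395.3 307.2  72.4 106.8  88. ] bar [399.7 307.   10.8  71.   87.8]
tub 0.68 [437.6, 162.9, 109.1, 85.3] lid [449.1  48.5  71.1 104.6  70.2] bar [462.5  46.9  40.5  26.8   1.7]
tub 0.65 [337.6, 153.6, 85.6, 98.9] lid [449.1 178.9  73.  106.8  84.7] bar [451.3 181.9  17.5  66.3  84.6]
tub_a 0.65 [368.1 194.4] [450.9 179.8   0. ]
tub_a 0.62 [174.8 131. ] [506.2 416.9   0. ]
tub_a 0.62 [261.7 226.1] [399.  306.7   0. ]
tub_a 0.56 [475.7 206.1] [448.   45.1   0. ]
tub_a 0.29 [371.4  18.1] [644.8 205.9   0. ]
```

View pics/w1.png

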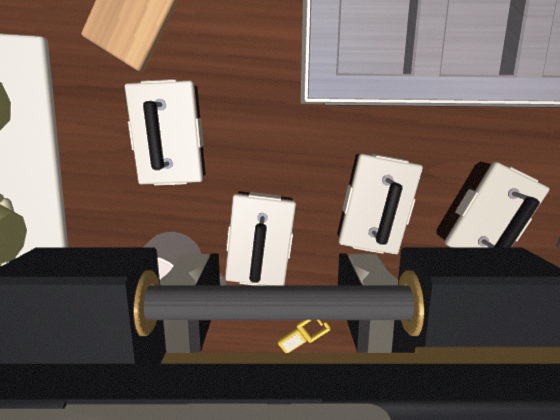

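```bash
python3 -m crank '[0,0,0,15,54,-3,0.6, 0,0,0,15,54,-3,0.6, 0,0,0,15,54,-3,0.6,0,0,0,15,54,-3,0.6,0,0,0,15,54,-3,0.6]' >/dev/null&& python3 -m crank '[0,0,0,0,0,0,0.6,0,0,0,0,0,0,0.6]'
python3 see.py w2 well_floor selector_grip
python3 - <<'E'
from h import *
m=eyes.camera_model("wrist")
for d in spotter.outline_of("wrist","cooler"):
    c=cv2.convexHull(max(cv2.findContours(d["region"].astype(np.uint8),0,2)[0],key=cv2.contourArea))
    r=cv2.minAreaRect(np.array([ray("wrist",p,.085,m)[:2]*1000 for p in c[:,0]],np.float32))
    print(d["p"],d["rect"],np.round(np.r_[r[0],r[1],r[2]],1))
E
```

```text
clock: 3.38
tool_pos: [0.5621, 0.029, 0.2983]
orientation: [-180.0, 0.0, 5.0]
force: [-0.1, -0.3, -0.0]
opening: 0.0523
gripper_force: 0.0
pose [0.562  0.0295 0.2984] [-1.7999e+02  2.0000e-02  5.1000e+00] 3.425
well_floor 0.66 [103.9 103.2] [628.9 216.4  59. ]
selector_grip 0.62 [492.5 105.1] [ 659.1 -158.1  106. ]
0.67 [16.6, 17.3, 523.7, 161.8] [643.1  38.9 147.9 482.1   4.7]
```

View pics/w2.png

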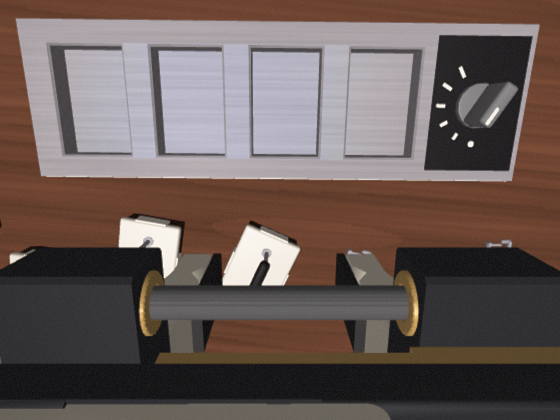

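```bash
python3 - <<'E'
from h import *
im=cv2.imread("pics/w2.png"); m=eyes.camera_model("wrist")
R=Ro.from_euler("z",4.7,degrees=True).as_matrix(); c=np.array([.6431,.0389,0])
k=3; big=cv2.resize(im[0:200],None,fx=k,fy=k,interpolation=2)
def pl(P,col):
    q=proj("wrist",np.array(P)@R.T+c,m); cv2.polylines(big,[np.int32(q*k)],True,col,1)
pl([[sx*.0725,sy*.24,.085] for sx,sy in((1,1),(1,-1),(-1,-1),(-1,1))],(0,0,255))
for y in(.18,.086,-.008,-.102): pl([[sx*.0505,y+sy*.0335,.085] for sx,sy in((1,1),(1,-1),(-1,-1),(-1,1))],(0,255,0))
pl([[.021*np.cos(a),-.192+.021*np.sin(a),.085] for a in np.linspace(0,6.2,30)],(0,255,255))
for a in range(3):
    t=a*np.pi/6; u=np.array([-np.cos(t),np.sin(t),0]); v=np.array([u[1],-u[0],0])
    pl([np.array([0,-.192,.117])+.02*s*u+.0065*w*v for s,w in((1,1),(1,-1),(-1,-1),(-1,1))],[(255,0,0),(0,255,0),(255,0,255)][a])
cv2.imwrite("pics/c1.png",np.vstack([big[:,0:800][:,:].copy()[0:300] if 0 else cv2.resize(big[:,:1290],(800,372)),cv2.resize(big[30:530,1240:1680],None,fx=.45,fy=.45) if 0 else cv2.copyMakeBorder(cv2.resize(big[30:500,1240:1680],(212,226)),0,0,0,588,0)]))
E
```

```text
(no output)
```

View pics/c1.png

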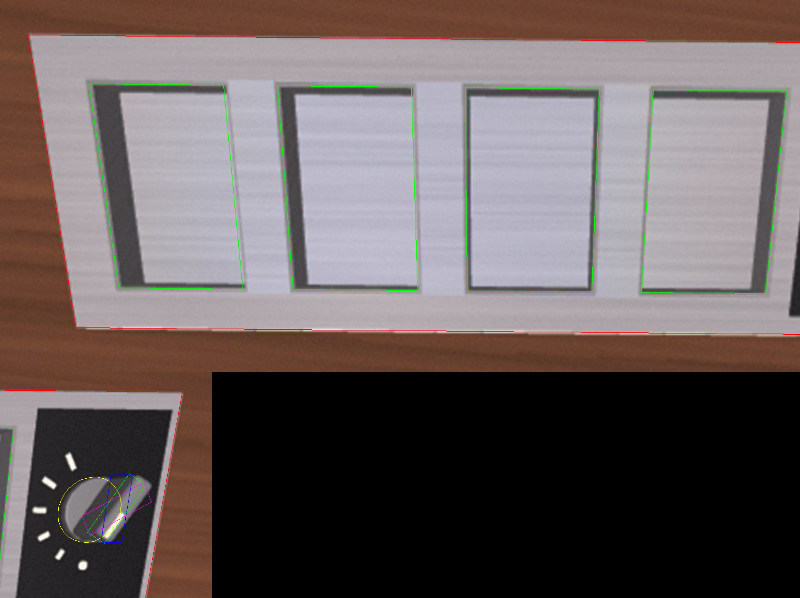

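The overlay matches the wells closely, so the cooler is at (643.1, 38.9) mm with yaw 4.7°. The selector bar at about (500,103) looks like it already sits near click 1. First I pick tub D, with a close look on the way.

```bash
python3 -m crank '[0,0,0.145,0,0,30,0.6, 0,0,0.145,0,0,30,0.6, 0,0,0.145,0,0,30,0.6,0,0,0,-43,22,8,0.6,0,0,0,0,0,0,0.6]' |grep -v grip
python3 see.py w3 bar tub_a
python3 - <<'E'
from h import *
rows([([.4485,.0473,.063],-19.8)])
E
```

```text
clock: 4.2
tool_pos: [0.5111, 0.0227, 0.1997]
orientation: [179.9, 0.1, -19.8]
force: [0.5, 0.2, 0.6]
opening: 0.0524
pose [0.5133 0.0231 0.2008] [-1.7999e+02 -1.0000e-02 -1.9750e+01] 4.25
turn z 0.001 rad (1 rows) | shift [-70.2  -0.2 138.3] mm = 3 x [-23.4  -0.1  46.1]Traceback (most recent call last):
  File "see.py", line 20, in <module>
    bc=max(cv2.findContours(dk,0,2)[0],key=cv2.contourArea)
ValueError: max() iterable argument is empty
```

```bash
python3 - <<'E'
s=open("see.py").read()
s=s.replace("bc=max(cv2.findContours(dk,0,2)[0],key=cv2.contourArea)","bc=max(cv2.findContours(dk,0,2)[0],key=cv2.contourArea,default=lc)")
open("see.py","w").write(s)
E
python3 see.py w3 bar tub_a
```

```text
pose [0.515  0.0234 0.2014] [-1.7994e+02 -9.0000e-02 -1.9780e+01] 4.35
tub 0.88 [161.8, 252.7, 17.5, 26.2] lid [489.5 140.9   6.4  16.6  65.6] bar [500.2 124.4   5.6  14.7  65.6]
tub 0.58 [239.5, 214.0, 80.4, 114.1] lid [469.1  38.7  73.   63.   70.3] bar [473.1  37.5   9.7  32.6  70.3]
tub_a 0.84 [277.2 256.7] [447.9  49.3   0. ]
```

View pics/w3.png

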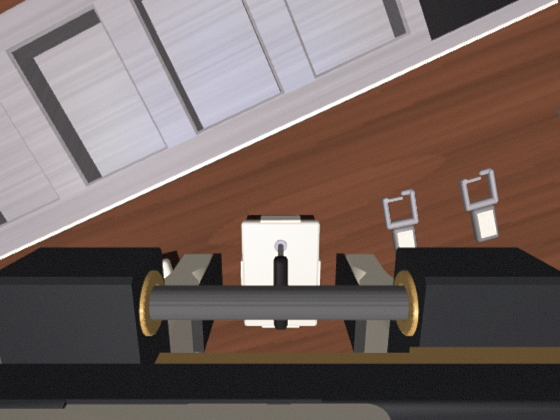

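The tub lies between the fingers with its lid's far edge at row 216, which agrees with the earlier estimate. Grasping.

```bash
python3 -m crank '[0,0,0,-35,0,40,0.6,0,0,0,-35,0.5,40,0.6,0,0,0,0,0,40,0.6,0,0,0,0,0,17,0.6,0,0,0,0,0,0,0.6]' && python3 -m crank '[0,0,0,0,0,0,0,0,0,0,0,0,0,0,0,0,0,0,0,0,0,0,0,0,0,0,0,0,0,0,0,0,0,0,0]'; python3 - <<'E'
from h import *
rows([([.4487,.0467,.2],-19.8),([.6515,-.0628,.2],4.7),([.6515,-.0628,.122],4.7)])
E
```

```text
clock: 5.08
tool_pos: [0.4481, 0.0458, 0.0627]
orientation: [179.9, 0.1, -19.9]
force: [0.6, 0.1, 0.4]
opening: 0.0524
gripper_force: 0.0
clock: 5.7
tool_pos: [0.4483, 0.0457, 0.0637]
orientation: [180.0, -0.0, -19.9]
force: [0.8, -2.2, 0.7]
opening: 0.0118
gripper_force: 30.0
turn z -0.001 rad (1 rows) | shift [ 1.000e-01 -1.100e+00 -1.363e+02] mm = 3 x [  0.   -0.4 -45.4]
turn z -0.428 rad (3 rows) | shift [193.1 125.7   0. ] mm = 4 x [48.3 31.4  0. ]
turn z -0.000 rad (0 rows) | shift [ 0. -0. 78.] mm = 2 x [ 0. -0. 39.]
```

```bash
python3 -m crank '[0,0,0,0,0,-42,0,0,0,-0.143,0,0,-42,0,0,0,-0.143,0,0,-42,0,0,0,-0.143,0,0,0,0,0,0,0,48,31,0,0]' >/dev/null && python3 -m crank '[0,0,0,48,31,0,0,0,0,0,48,31,0,0,0,0,0,48,31,0,0,0,0,0,1.6,0.8,0,0,0,0,0,0,0,0,0]'; python3 - <<'E'
from h import *
rows([([.6515,-.0628,.1227],4.7)]); print(get_obs()["tool_pos"])
E
```

```text
clock: 6.95
tool_pos: [0.6504, -0.0629, 0.1875]
orientation: [-180.0, 0.2, 4.6]
force: [-1.4, -0.4, -4.7]
opening: 0.0118
gripper_force: 30.0
turn z -0.001 rad (1 rows) | shift [ 1.1 -0.  64.8] mm = 2 x [ 0.6 -0.  32.4]
[ 0.65038937 -0.06292919  0.18746053]
```

```bash
python3 -m crank '[0,0,0,0.5,0,25,0,0,0,0,0,0,15,0,0,0,0,0,0,12,0,0,0,0,0,0,8,0,0,0,0,0,0,0,0]' && python3 -m crank '[0,0,0,0,0,5,0,0,0,0,0,0,0,0]'
```

```text
clock: 7.58
tool_pos: [0.6517, -0.0625, 0.1292]
orientation: [180.0, 0.0, 4.7]
force: [-0.5, -0.6, -4.5]
opening: 0.0116
gripper_force: 30.0
clock: 7.82
tool_pos: [0.6522, -0.0626, 0.1247]
orientation: [180.0, -0.0, 4.7]
force: [0.2, -0.5, -5.5]
opening: 0.0119
gripper_force: 30.0
```

```bash
python3 -m crank '[0,0,0,0,0,2,0,0,0,0,0,0,0.5,0,0,0,0,0,0,0,0.6,0,0,0,0,0,0,0.6]'; python3 - <<'E'
from h import *
rows([([.652,-.0626,.20],4.7),([.5197,.1735,.2],-5.3)])
E
```

```text
clock: 8.32
tool_pos: [0.6518, -0.0625, 0.1221]
orientation: [-180.0, 0.0, 4.7]
force: [0.1, -0.3, 0.1]
opening: 0.0262
gripper_force: 0.0
turn z 0.000 rad (1 rows) | shift [  0.1   0.1 -77.9] mm = 2 x [  0.1   0.1 -38.9]
turn z 0.175 rad (1 rows) | shift [-153.5 -222.9   -0. ] mm = 5 x [-30.7 -44.6  -0. ]
```

```bash
python3 -m crank '[0,0,0,0,0,-40,0.6,0,0,0.175,0,0,-38,0.6,0,0,0,-31,-45,0,0.6,0,0,0,-31,-45,0,0.6,0,0,0,-31,-45,0,0.6]' >/dev/null&& python3 -m crank '[0,0,0,-31,-45,0,0.6,0,0,0,-31,-45,0,0.6,0,0,0,0,0,0,0.6,0,0,0,0,0,0,0.6]' ; python3 see.py w4 bar tub_a
```

```text
clock: 9.45
tool_pos: [0.5183, 0.1761, 0.2001]
orientation: [-180.0, 0.0, -5.2]
force: [0.5, 0.2, -0.3]
opening: 0.0529
gripper_force: 0.0
pose [0.5186 0.1755 0.2   ] [ 1.80e+02  1.00e-02 -5.32e+00] 9.5
tub 0.68 [242.7, 214.3, 82.4, 113.6] lid [471.1 176.2  71.7  63.7  84.8] bar [475.2 175.5  10.5  33.4  84.8]
tub 0.65 [0.0, 170.1, 85.0, 100.0] lid [521.4 407.8  76.5  57.3   7.6] bar [504.1 369.9   1.8  16.3  17. ]
tub_a 0.85 [281.6 253. ] [451.4 179.3   0. ]
tub_a 0.80 [ 47.5 221.2] [507.2 412.6   0. ]
```

```bash
python3 -m crank '[0,0,0,-34,1.7,40,0.6,0,0,0,-34.5,1.8,40,0.6,0,0,0,0,0,40,0.6,0,0,0,0,0,17,0.6,0,0,0,0,0,0,0.6]'|head -2 && python3 -m crank '[0,0,0,0,0,0,0,0,0,0,0,0,0,0,0,0,0,0,0,0,0,0,0,0,0,0,0,0,0,0,0,0,0,0,0]' && python3 -m crank '[0,0,0,0,0,-42,0,0,0,-0.175,0,0,-42,0,0,0,0,0,0,-42,0,0,0,0,36,33,0,0,0,0,0,36,33,0,0]' >/dev/null && python3 -m crank '[0,0,0,36,33,0,0,0,0,0,36,33,0,0,0,0,0,36,32,0,0,0,0,0,0,0,0,0,0,0,0,0,0,0,0]'; python3 - <<'E'
from h import *
rows([([.6438,.0309,.1227],4.7)])
E
```

```text
clock: 10.22
tool_pos: [0.4496, 0.1773, 0.0619]
clock: 10.85
tool_pos: [0.4498, 0.1785, 0.0631]
orientation: [180.0, 0.0, -5.3]
force: [-0.1, -2.6, 1.5]
opening: 0.0118
gripper_force: 30.0
clock: 12.1
tool_pos: [0.6419, 0.0298, 0.1877]
orientation: [-180.0, 0.2, 4.7]
force: [-1.3, -0.3, -3.5]
opening: 0.0119
gripper_force: 30.0
turn z -0.001 rad (1 rows) | shift [ 2. -1. 65.] mm = 2 x [ 1.  -0.5 32.5]
```

```bash
python3 -m crank '[0,0,0,0.5,-0.5,25,0,0,0,0,0.3,-0.3,15,0,0,0,0,0,0,12,0,0,0,0,0,0,8,0,0,0,0,0,0,0,0]' |head -4&& python3 -m crank '[0,0,0,0,0,4,0,0,0,0,0,0,1.5,0,0,0,0,0,0,0,0]'; python3 - <<'E'
from h import *
rows([([.6438,.0309,.122],4.7),([.6438,.0309,.2],4.7),([.466,.3048,.2],-2)])
E
```

```text
clock: 12.72
tool_pos: [0.6438, 0.0311, 0.1289]
orientation: [-180.0, -0.0, 4.7]
force: [2.5, 0.0, -5.1]
clock: 13.1
tool_pos: [0.6439, 0.0309, 0.1238]
orientation: [-180.0, -0.0, 4.7]
force: [4.0, 0.2, -3.1]
opening: 0.0117
gripper_force: 30.0
turn z 0.000 rad (1 rows) | shift [-0.1 -0.   1.8] mm = 1 x [-0.1 -0.   1.8]
turn z -0.000 rad (0 rows) | shift [  0.   0. -78.] mm = 2 x [  0.   0. -39.]
turn z 0.117 rad (1 rows) | shift [-187.3 -267.5   -0. ] mm = 6 x [-31.2 -44.6  -0. ]
```

```bash
python3 -m crank '[0,0,0,0,0,1.5,0,0,0,0,0,0,0,0.6,0,0,0,0,0,0,0.6]' && python3 -m crank '[0,0,0,0,0,-40,0.6,0,0,0.117,0,0,-38,0.6,0,0,0,-31,-45,0,0.6,0,0,0,-31,-45,0,0.6,0,0,0,-31,-45,0,0.6]' >/dev/null&& python3 -m crank '[0,0,0,-31,-45,0,0.6,0,0,0,-31,-45,0,0.6,0,0,0,-31,-43,0,0.6,0,0,0,0,0,0,0.6,0,0,0,0,0,0,0.6]' ; python3 see.py w5 bar tub_a
```

```text
clock: 13.48
tool_pos: [0.6427, 0.0306, 0.1219]
orientation: [180.0, 0.1, 4.7]
force: [1.0, -0.3, 0.1]
opening: 0.0263
gripper_force: 0.0
clock: 14.72
tool_pos: [0.4666, 0.305, 0.2001]
orientation: [180.0, 0.0, -1.9]
force: [0.4, -0.8, -0.7]
opening: 0.0525
gripper_force: 0.0
pose [0.4669 0.3046 0.2   ] [ 1.7997e+02  2.0000e-02 -2.0000e+00] 14.775
tub 0.65 [88.2, 89.6, 114.1, 138.9] lid [505.4 414.4 106.2  72.5   7.2] bar [506.2 410.2  63.2  19.2   7.8]
tub 0.58 [240.4, 212.3, 79.3, 118.4] lid [418.2 306.4  72.4  61.   88.1] bar [422.9 305.9  10.5  31.7  88.1]
tub_a 0.59 [163. 153.] [506.2 415.3   0. ]
tub_a 0.57 [277.8 255.3] [397.1 308.3   0. ]
```

```bash
python3 -m crank '[0,0,0,-35.5,0,40,0.6,0,0,0,-35.5,0,40,0.6,0,0,0,0,0,40,0.6,0,0,0,0,0,17,0.6,0,0,0,0,0,0,0.6]'|head -2 && python3 -m crank '[0,0,0,0,0,0,0,0,0,0,0,0,0,0,0,0,0,0,0,0,0,0,0,0,0,0,0,0,0,0,0,0,0,0,0]' && python3 -m crank '[0,0,0,0,0,-42,0,0,0,-0.117,0,0,-42,0,0,0,0,0,0,-42,0,0,0,0,37.5,33.6,0,0,0,0,0,37.5,33.6,0,0]' >/dev/null && python3 -m crank '[0,0,0,37.5,33.6,0,0,0,0,0,37.5,33.6,0,0,0,0,0,37.5,33.6,0,0,0,0,0,38,33,0,0,0,0,0,0,0,0,0]'; python3 - <<'E'
from h import *
rows([([.6361,.1246,.1227],4.7)])
E
```

```text
clock: 15.5
tool_pos: [0.396, 0.3061, 0.062]
clock: 16.12
tool_pos: [0.3959, 0.3074, 0.0631]
orientation: [180.0, 0.0, -2.0]
force: [1.9, -2.2, 2.0]
opening: 0.0118
gripper_force: 30.0
clock: 17.38
tool_pos: [0.6386, 0.1233, 0.1868]
orientation: [179.9, 0.2, 4.5]
force: [-0.7, -0.7, -5.3]
opening: 0.0118
gripper_force: 30.0
turn z -0.004 rad (1 rows) | shift [-2.4 -1.5 64.1] mm = 2 x [-1.2 -0.8 32. ]
```

```bash
python3 -m crank '[0,0,0,0,0,20,0,0,0,0,0,0,0,0]'; python3 - <<'E'
from h import *
rows([([.6361,.1246,.1221],4.7)])
E
```

```text
clock: 17.62
tool_pos: [0.6351, 0.1254, 0.1664]
orientation: [179.9, 0.3, 4.7]
force: [-1.5, -0.8, -4.5]
opening: 0.0115
gripper_force: 30.0
turn z -0.000 rad (1 rows) | shift [ 0.9  0.9 44.3] mm = 1 x [ 0.9  0.9 44.3]
```

```bash
python3 -m crank '[0,0,0,0.3,0.5,15,0,0,0,0,0,0.3,14,0,0,0,0,0,0,8,0,0,0,0,0,0,0,0]' |head -4&& python3 -m crank '[0,0,0,0,0,5,0,0,0,0,0,0,1.8,0,0,0,0,0,0,0,0]' && python3 -m crank '[0,0,0,0,0,0.5,0,0,0,0,0,0,0,0.6,0,0,0,0,0,0,0.6]'; python3 - <<'E'
from h import *
rows([([.6361,.1246,.2],4.7),([.5746,.4223,.2],7.2)])
E
```

```text
clock: 18.12
tool_pos: [0.6373, 0.125, 0.1312]
orientation: [180.0, 0.1, 4.7]
force: [0.5, -0.1, -4.5]
clock: 18.5
tool_pos: [0.6376, 0.125, 0.1253]
orientation: [180.0, 0.0, 4.7]
force: [0.6, 0.2, -4.2]
opening: 0.0118
gripper_force: 30.0
clock: 18.88
tool_pos: [0.6384, 0.1252, 0.1257]
orientation: [-180.0, -0.1, 4.7]
force: [0.1, -0.8, 0.5]
opening: 0.026
gripper_force: 0.0
turn z 0.000 rad (1 rows) | shift [ -2.3   0.5 -74.3] mm = 2 x [ -1.2   0.2 -37.1]
turn z -0.044 rad (1 rows) | shift [ -23.7 -303.1   -0. ] mm = 6 x [ -4.  -50.5  -0. ]
```

```bash
python3 -m crank '[0,0,0,0,0,0,0,0,0,0,0,0,0,0,0,0,0,0,0,0,0]'; python3 -m crank '[0,0,0,-1.5,0,1,0,0,0,0,0,0,1.5,0,0,0,0,0,0,1,0,0,0,0,0,0,0,0]'
```

```text
clock: 19.25
tool_pos: [0.6377, 0.1249, 0.1248]
orientation: [180.0, -0.0, 4.7]
force: [-0.5, -0.5, -0.4]
opening: 0.0118
gripper_force: 30.0
clock: 19.75
tool_pos: [0.6378, 0.1246, 0.1247]
orientation: [180.0, -0.3, 4.8]
force: [-2.4, -3.9, 17.4]
opening: 0.012
gripper_force: 30.0
```

```bash
python3 -m crank '[0,0,0,1.5,0,-3.5,0.6,0,0,0,0,0,0,0.45,0,0,0,0,0,0,0.45]' && python3 -m crank '[0,0,0,0,0,10,0.45,0,0,0,0,0,2,0.45,0,0,0,0,0,0,0.45]' && python3 -m crank '[0,0,0,0,0,1.5,0.45,0,0,0,0,0,1,0.45,0,0,0,0,0,0,0.45]' && python3 -m crank '[0,0,0,0,0,1.5,0.45,0,0,0,0,0,0,0.45]'
```

```text
clock: 20.12
tool_pos: [0.6372, 0.1251, 0.1241]
orientation: [180.0, 0.1, 4.7]
force: [0.2, -0.5, -0.3]
opening: 0.0356
gripper_force: 0.0
clock: 20.5
tool_pos: [0.6374, 0.1249, 0.1121]
orientation: [180.0, 0.1, 4.7]
force: [0.6, 0.3, 0.5]
opening: 0.0397
gripper_force: 0.0
clock: 20.88
tool_pos: [0.6377, 0.125, 0.1103]
orientation: [180.0, -0.0, 4.7]
force: [0.4, 0.3, -0.4]
opening: 0.0393
gripper_force: 0.0
clock: 21.12
tool_pos: [0.6378, 0.1251, 0.1094]
orientation: [-180.0, -0.0, 4.7]
force: [-1.9, -0.2, 4.0]
opening: 0.0396
gripper_force: 2.2
```

Contact came at z = 109.4 mm, which is the lid height expected for a seated tub, so tub B is down. Next is tub A.

```bash
python3 -m crank '[0,0,0,0,0,-45,0.6,0,0,-0.044,0,0,-45,0.6,0,0,0,-4,-50,0,0.6,0,0,0,-4,-50,0,0.6,0,0,0,-4,-50,0,0.6]' >/dev/null&& python3 -m crank '[0,0,0,-4,-51,0,0.6,0,0,0,-4,-51,0,0.6,0,0,0,-4,-51,0,0.6,0,0,0,0,0,0,0.6,0,0,0,0,0,0,0.6]' ; python3 see.py w6 bar tub_a
```

```text
clock: 22.38
tool_pos: [0.5754, 0.4226, 0.1982]
orientation: [180.0, 0.0, 7.3]
force: [-0.2, 0.1, -0.5]
opening: 0.0527
gripper_force: 0.0
pose [0.5757 0.422  0.1985] [1.7998e+02 2.0000e-02 7.2200e+00] 22.425
tub 0.86 [235.9, 212.2, 85.1, 123.0] lid [528.4 418.1  61.6  72.4   7.3] bar [533.1 418.9  32.3  10.4   7.3]
tub_a 0.65 [275.1 257.2] [504.6 417.2   0. ]
```

```bash
python3 -m crank '[0,0,0,-35,-1,40,0.6,0,0,0,-35,-1,40,0.6,0,0,0,0,0,40,0.6,0,0,0,0,0,15.5,0.6,0,0,0,0,0,0,0.6]'|head -2 && python3 -m crank '[0,0,0,0,0,0,0,0,0,0,0,0,0,0,0,0,0,0,0,0,0,0,0,0,0,0,0,0,0,0,0,0,0,0,0]' && python3 -m crank '[0,0,0,0,0,-42,0,0,0,0.044,0,0,-42,0,0,0,0,0,0,-42,0,0,0,0,21,41,0,0,0,0,0,21,41,0,0]' >/dev/null && python3 -m crank '[0,0,0,21,41,0,0,0,0,0,21,41,0,0,0,0,0,22,42,0,0,0,0,0,0,0,20,0,0,0,0,0,0,0,0]'; python3 - <<'E'
from h import *
rows([([.6284,.2183,.1221],4.7)])
E
```

```text
clock: 23.15
tool_pos: [0.5065, 0.4151, 0.0629]
clock: 23.78
tool_pos: [0.506, 0.4156, 0.0634]
orientation: [180.0, 0.0, 7.2]
force: [0.8, -1.0, 1.4]
opening: 0.0116
gripper_force: 30.0
clock: 25.02
tool_pos: [0.6271, 0.2178, 0.1666]
orientation: [179.9, 0.3, 4.6]
force: [0.0, -0.9, -3.4]
opening: 0.0117
gripper_force: 30.0
turn z -0.001 rad (1 rows) | shift [ 1.4 -0.4 44.5] mm = 1 x [ 1.4 -0.4 44.5]
```

```bash
python3 -m crank '[0,0,0,0.3,0,15,0,0,0,0,0,0,14,0,0,0,0,0,0,8,0,0,0,0,0,0,0,0]' |head -4&& python3 -m crank '[0,0,0,0,0,5,0,0,0,0,0,0,2,0,0,0,0,0,0,0,0]'
```

```text
clock: 25.52
tool_pos: [0.6289, 0.2194, 0.1316]
orientation: [180.0, 0.0, 4.7]
force: [3.1, 0.0, -5.1]
clock: 25.9
tool_pos: [0.629, 0.2193, 0.1253]
orientation: [-180.0, -0.0, 4.7]
force: [2.6, -1.1, -4.6]
opening: 0.0118
gripper_force: 30.0
```

```bash
python3 -m crank '[0,0,0,0,0.5,2,0,0,0,0,0,0.3,1,0,0,0,0,0,0,0,0.6,0,0,0,0,0,0,0.6]' && python3 -m crank '[0,0,0,0,0,-43,0.6,0,0,0,0,0,-43,0.6,0,0,0,0,0,-43,0.6,0,0,0,-15.5,54,0,0.4,0,0,0,-15.5,54,0,0.4]' >/dev/null&& python3 -m crank '[0,0,0,-15.5,54,0,0.4,0,0,0,-15.5,54,0,0.4,0,0,0,-15.5,54,0,0.4,0,0,0,-15.5,54,0,0.4,0,0,0,-15.5,54,0,0.4]' >/dev/null && python3 -m crank '[0,0,0,-15.5,54,0,0.4,0,0,0,0,0,0,0.4,0,0,0,0,0,0,0.4]'; python3 see.py w7 tag_a selector_grip
python3 - <<'E'
from h import *
for d in spotter.outline_of("wrist","tag_a"):
    r=rect_of("wrist",d["region"],.01); print("%.2f"%d["p"],d["rect"],np.round(np.r_[r[0],r[1],r[2]],1))
E
```

```text
clock: 26.4
tool_pos: [0.6287, 0.2185, 0.1224]
orientation: [-180.0, 0.0, 4.7]
force: [0.2, 0.1, -0.1]
opening: 0.0261
gripper_force: 0.0
clock: 28.02
tool_pos: [0.5406, -0.2224, 0.2513]
orientation: [-180.0, -0.0, 4.7]
force: [-0.2, -0.0, -0.1]
opening: 0.035
gripper_force: 0.0
pose [ 0.5408 -0.2218  0.2513] [-179.99    0.      4.72] 28.075
tag_a 0.73 [309.1 231.5] [ 483.8 -262.6    0. ]
tag_a 0.66 [240.8 352.1] [ 314.9 -192.     0. ]
tag_a 0.60 [157.6 241.7] [456.7 -86.2   0. ]
tag_a 0.52 [218.5 254. ] [ 447.1 -158.2    0. ]
tag_a 0.33 [36.1 61.6] [644.4  38.3   0. ]
selector_grip 0.62 [196.4  41.1] [ 660.4 -150.   106. ]
0.71 [227.6, 344.1, 28.6, 7.0] [ 329.5 -193.7   12.9   34.     4.8]
0.67 [206.8, 240.7, 27.8, 11.5] [ 460.8 -161.3   32.    18.2   89.5]
0.62 [140.3, 227.9, 26.7, 19.5] [465.9 -97.4  19.9  13.2  27.9]
0.56 [296.9, 218.9, 28.9, 58.9] [ 469.5 -265.3   70.7   30.9    6.7]
```

View pics/w7.png

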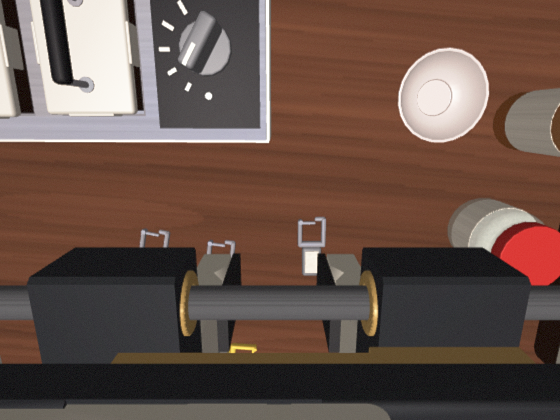

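```bash
python3 -m crank '[0,0,0,-40,-14,0,0.4,0,0,0,-39,-14,0,0.4,0,0,0,0,0,0,0.4,0,0,0,0,0,0,0.4]'|head -2; python3 see.py w8 tag_a
python3 - <<'E'
from h import *
for d in spotter.outline_of("wrist","tag_a"):
    r=rect_of("wrist",d["region"],.008); print("%.2f"%d["p"],d["rect"],np.round(np.r_[r[0],r[1],r[2]],1))
im=cv2.imread("pics/w8.png"); cv2.imwrite("pics/c2.png",cv2.resize(im[100:250,60:460],None,fx=2,fy=2,interpolation=2))
E
```

```text
clock: 28.72
tool_pos: [0.4605, -0.2003, 0.2518]
pose [ 0.4607 -0.2005  0.2515] [ 1.7999e+02 -4.0000e-02  4.7700e+00] 28.775
tag_a 0.86 [337.8 166.5] [ 482.3 -264.7    0. ]
tag_a 0.85 [404.9 205.8] [ 444.  -347.1    0. ]
tag_a 0.81 [173.8 173.4] [459.2 -82.5   0. ]
tag_a 0.67 [242.5 189.2] [ 447.7 -160.3    0. ]
0.92 [226.1, 174.4, 29.8, 58.9] [ 431.8 -160.1   31.6   72.4   86.3]
0.78 [392.0, 187.3, 27.6, 62.0] [ 431.  -346.5   70.7   32.     8.1]
0.58 [157.4, 161.1, 30.0, 60.6] [439.  -82.5  32.5  71.2  82.6]
0.57 [323.2, 148.9, 30.0, 59.9] [ 467.9 -266.2   69.6   31.9    7.8]
```

View pics/c2.png

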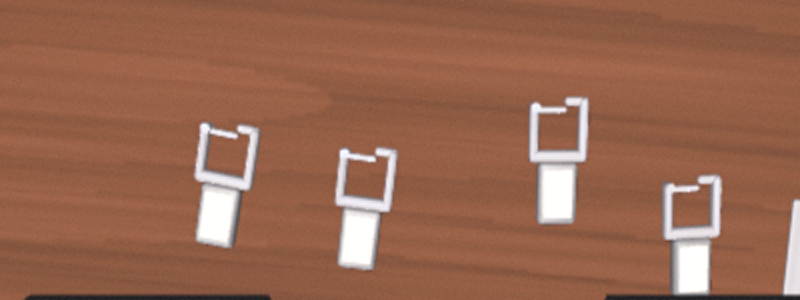

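Four steel tags, all mouths away from the robot, with eyes at about crop pixels (226,155), (366,180), (558,130) and (692,210) and plates below them. Now I fetch T1.

```bash
python3 -m crank '[0,0,0.106,0,0,40,0.4,0,0,0.106,0,0,40,0.4,0,0,0,-18,-38,40,0.4,0,0,0,-18,-38,40,0.4,0,0,0,-18,-38,40,0.4]' >/dev/null; python3 -m crank '[0,0,0,0,0,10,0.4,0,0,0,0,0,0,0.4,0,0,0,0,0,0,0.4]'; python3 - <<'E'
from h import *
rows([([.4216,-.0802,.003],-7.4)])
E
```

```text
clock: 29.88
tool_pos: [0.4223, -0.0813, 0.0419]
orientation: [-180.0, -0.1, -7.5]
force: [-0.2, 0.7, -0.3]
opening: 0.0349
gripper_force: 0.0
turn z -0.001 rad (1 rows) | shift [-0.8 -1.  38.9] mm = 1 x [-0.8 -1.  38.9]
```

```bash
python3 -m crank '[0,0,0,-0.8,-1,20,0.4,0,0,0,0,0,18,0.4,0,0,0,0,0,0,0.4,0,0,0,0,0,0,0,0,0,0,0,0,0,0]' |head -3; python3 -m crank '[0,0,0,0,0,0,0,0,0,0,0,0,0,0,0,0,0,0,0,0,0]'; python3 - <<'E'
from h import *
R=Ro.from_euler("z",4.7,degrees=True).as_matrix()
C={"A":(628.6,218.5),"B":(637,124.8),"C":(643.2,30.8),"D":(651.7,-62.7)}
for k,c in C.items():
    for nm,dx in(("pre",-96),("end",-57.5)):
        print(k,nm,np.round(np.array([*c,0])+R@[dx,-3,0],1)[:2])
rows([([.4216,-.0802,.20],-7.4),([.533,.2076,.2],4.7)])
E
```

```text
clock: 30.5
tool_pos: [0.4211, -0.0798, 0.0041]
orientation: [-180.0, -0.1, -7.5]
clock: 30.88
tool_pos: [0.421, -0.0797, 0.0038]
orientation: [-180.0, -0.1, -7.4]
force: [-0.2, -1.5, 7.2]
opening: 0.0217
gripper_force: 30.0
A pre [533.2 207.6]
A end [571.5 210.8]
B pre [541.6 113.9]
B end [579.9 117.1]
C pre [547.8  19.9]
C end [586.1  23.1]
D pre [556.3 -73.6]
D end [594.6 -70.4]
turn z -0.000 rad (1 rows) | shift [   0.6    0.4 -196.2] mm = 4 x [  0.2   0.1 -49. ]
turn z -0.211 rad (2 rows) | shift [ 134.6 -277.7   -0. ] mm = 6 x [ 22.4 -46.3  -0. ]
```

```bash
python3 -m crank '[0,0,0,0,0,-30,0,0,0,-0.106,0,0,-42,0,0,0,-0.106,0,0,-42,0,0,0,0,22.4,-46.3,-42,0,0,0,0,22.4,-46.3,0,0]' |tail -2; python3 -m crank '[0,0,0,22.4,-46.3,0,0,0,0,0,22.4,-46.3,0,0,0,0,0,22.4,-46.3,0,0,0,0,0,22.4,-46.3,0,0,0,0,0,0,0,0,0]'|tail -2; python3 -m crank '[0,0,0,0,0,20,0,0,0,0,0,0,15,0,0,0,0,0,0,0,0]'; python3 see.py w9; python3 - <<'E'
from h import *
im=cv2.imread("pics/w9.png"); cv2.imwrite("pics/c3.png",cv2.resize(im[60:340,130:430],None,fx=2,fy=2,interpolation=2))
rows([([.5332,.2076,.1138],4.7)])
E
```

```text
opening: 0.0213
gripper_force: 30.0
opening: 0.0217
gripper_force: 30.0
clock: 32.5
tool_pos: [0.5293, 0.2042, 0.1205]
orientation: [179.9, 0.2, 4.7]
force: [-0.2, -0.8, 0.1]
opening: 0.0217
gripper_force: 30.0
pose [0.53   0.2047 0.1215] [1.7995e+02 6.0000e-02 4.6900e+00] 32.55
turn z -0.000 rad (1 rows) | shift [ 3.4 -2.6  7.7] mm = 1 x [ 3.4 -2.6  7.7]
```

View pics/c3.png

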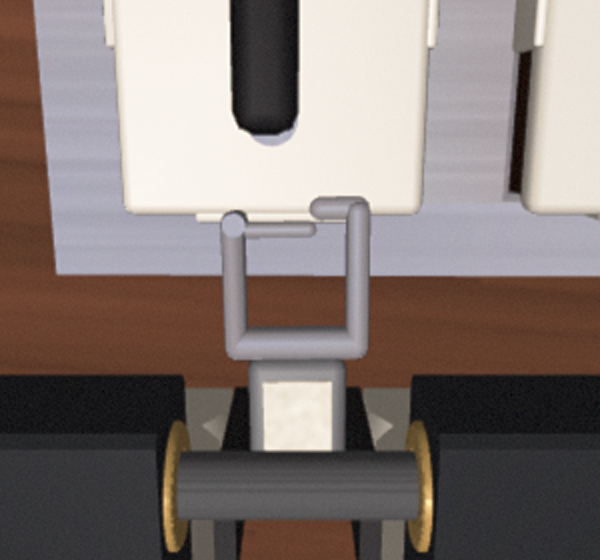

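The tag is held straight with its mouth at crop column ~278, and the handle leg is at ~(272,137), so they line up. I lower it and push on.

```bash
python3 -m crank '[0,0,0,0,-1.5,5,0,0,0,0,0,0,2.5,0,0,0,0,0,0,0,0]'; python3 -m crank '[0,0,0,12,0,0,0,0,0,0,8,0,0,0,0,0,0,0,0,0,0]'|head -4;  python3 -m crank '[0,0,0,6,0,0,0,0,0,0,6,0,0,0,0,0,0,0,0,0,0]'|head -4; python3 -m crank '[0,0,0,5,0,0,0,0,0,0,0,0,0,0]'
```

```text
clock: 32.92
tool_pos: [0.5302, 0.2068, 0.1143]
orientation: [180.0, 0.0, 4.7]
force: [-0.7, 0.8, 0.1]
opening: 0.0215
gripper_force: 30.0
clock: 33.3
tool_pos: [0.5506, 0.2084, 0.1139]
orientation: [180.0, 0.0, 4.7]
force: [-2.3, -0.2, -0.1]
clock: 33.67
tool_pos: [0.5626, 0.2097, 0.1141]
orientation: [-180.0, -0.0, 4.7]
force: [-1.4, 2.4, -1.6]
clock: 33.92
tool_pos: [0.5681, 0.21, 0.1146]
orientation: [-180.0, -0.1, 4.7]
force: [0.8, -0.5, 0.3]
opening: 0.0217
gripper_force: 30.0
```

```bash
python3 -m crank '[0,0,0,3,0,0,0,0,0,0,0,0,0,0]'|head -4;  python3 -m crank '[0,0,0,0,0,0.8,0,0,0,0,0,0,0,0.4,0,0,0,0,0,0,0.4,0,0,0,0,0,-20,0.4,0,0,0,-50,0,-40,0.4]'; python3 -m crank '[0,0,0,0,0,0,0.4,0,0,0,0,0,0,0.4]'|head -2; python3 see.py w10; python3 - <<'E'
from h import *
im=cv2.imread("pics/w10.png"); cv2.imwrite("pics/c4.png",cv2.resize(im[40:340,130:430],None,fx=1.8,fy=1.8,interpolation=2))
E
```

```text
clock: 34.17
tool_pos: [0.5705, 0.21, 0.1144]
orientation: [180.0, -0.0, 4.7]
force: [-0.6, 0.1, -0.2]
clock: 34.8
tool_pos: [0.522, 0.2059, 0.1709]
orientation: [179.8, 0.2, 4.6]
force: [-0.5, 1.2, 0.6]
opening: 0.035
gripper_force: 0.0
clock: 35.05
tool_pos: [0.5215, 0.2063, 0.1729]
pose [0.5215 0.2061 0.1722] [-1.80e+02  1.00e-02  4.71e+00] 35.1
```

View pics/c4.png

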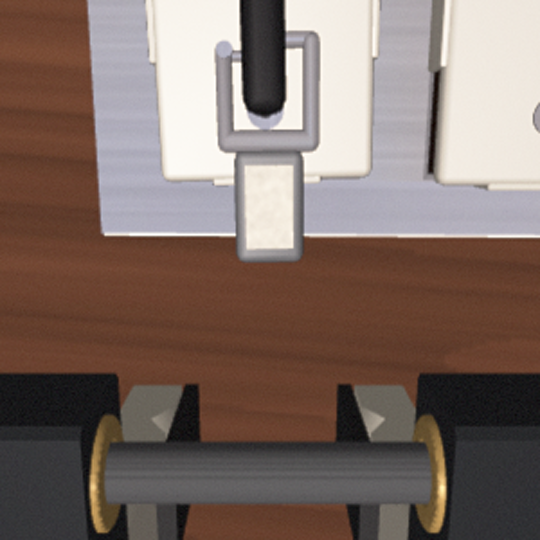

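T1 is snapped on: the gate is across the mouth, the leg is in the eye, and the tag lies flat. Next is T2.

```bash
cat > tag.py <<'E'
from h import *
import sys
# look down on the tag nearest the given plate guess, print grasp shift
g=np.array([float(sys.argv[1]),float(sys.argv[2])])
m=eyes.camera_model("wrist"); eyes.snapshot("wrist"); best=None
for d in spotter.outline_of("wrist","tag_a"):
    r=rect_of("wrist",d["region"],.008); a=r[2]+(90 if r[1][1]>r[1][0] else 0); a=(a+90)%180-90
    p=np.array(r[0])-17.5*np.array([np.cos(np.radians(a)),np.sin(np.radians(a))])
    print("%.2f"%d["p"],np.round(r[1],1),"plate",np.round(p,1),"yaw %.1f"%a)
    if max(r[1])>66 and (best is None or np.linalg.norm(p-g)<np.linalg.norm(best[0]-g)): best=(p,a)
print(get_obs()["tool_pos"])
if best is not None: rows([([*best[0]/1000,.0035],best[1])])
E
python3 -m crank '[0,0,0.147,-12,0,0,0.4,0,0,0,-10,53,0,0.4,0,0,0,-12,53,0,0.4,0,0,0,-12,53,0,0.4,0,0,0,-12,53,0,0.4]' >/dev/null;python3 -m crank '[0,0,0,-12,53,0,0.4,0,0,0,-12,53,0,0.4,0,0,0,0,53,0,0.4,0,0,0,0,0,0,0.4,0,0,0,0,0,0,0.4]'|head -3; python3 tag.py 414.3 -159
```

```text
clock: 36.35
tool_pos: [0.4155, -0.1609, 0.1717]
orientation: [180.0, 0.1, -3.8]
0.86 [72.1 34. ] plate [ 413.9 -348.4] yaw 9.7
0.65 [70.7 32.9] plate [ 450.8 -266.1] yaw 5.9
0.62 [32.3 70.4] plate [ 415.4 -157.8] yaw -3.6
0.44 [11.5  4.2] plate [ 329.2 -201.8] yaw 86.4
[ 0.41582941 -0.15994236  0.17208841]
turn z -0.001 rad (1 rows) | shift [ -0.5  -2.1 168.6] mm = 3 x [-0.2 -0.7 56.2]
```

```bash
python3 -m crank '[0,0,0,-0.5,-2,60,0.4,0,0,0,0,0,60,0.4,0,0,0,0,0,35,0.4,0,0,0,0,0,13,0.4,0,0,0,0,0,0,0.4]' |head -3; python3 -m crank '[0,0,0,0,0,0,0,0,0,0,0,0,0,0,0,0,0,0,0,0,0,0,0,0,0,0,0,0]'; python3 -m crank '[0,0,0,0,0,-30,0,0,0,-0.147,0,0,-42,0,0,0,0,0,0,-42,0,0,0,0,25,-43.5,-42,0,0,0,0,25,-43.5,0,0]' |tail -2; python3 -m crank '[0,0,0,25,-43.5,0,0,0,0,0,25,-43.5,0,0,0,0,0,25,-43.5,0,0,0,0,0,25,-43.5,0,0,0,0,0,0,0,0,0]'|tail -2; python3 -m crank '[0,0,0,0,0,20,0,0,0,0,0,0,15,0,0,0,0,0,0,0,0]'; python3 - <<'E'
from h import *
rows([([.5416,.1139,.1143],4.7)])
E
```

```text
clock: 37.08
tool_pos: [0.4155, -0.1579, 0.0044]
orientation: [180.0, 0.1, -3.6]
clock: 37.58
tool_pos: [0.4162, -0.1585, 0.0055]
orientation: [-180.0, -0.1, -3.7]
force: [-0.3, 4.5, 8.6]
opening: 0.0214
gripper_force: 29.9
opening: 0.0216
gripper_force: 29.9
opening: 0.0213
gripper_force: 29.9
clock: 39.2
tool_pos: [0.5413, 0.1108, 0.1225]
orientation: [179.9, 0.1, 4.7]
force: [0.6, 0.1, -0.3]
opening: 0.0213
gripper_force: 29.9
turn z -0.001 rad (1 rows) | shift [ 0.6 -3.   8.2] mm = 1 x [ 0.6 -3.   8.2]
```

```bash
python3 -m crank '[0,0,0,0,-2.5,5,0,0,0,0,0,0,2,0,0,0,0,0,0,0,0]'|head -4; python3 -m crank '[0,0,0,12,0,0,0,0,0,0,8,0,0,0,0,0,0,0,0,0,0]'|head -4;  python3 -m crank '[0,0,0,6,0,0,0,0,0,0,6,0,0,0,0,0,0,0,0,0,0]'|head -4; python3 -m crank '[0,0,0,5,0,0,0,0,0,0,2.5,0,0,0,0,0,0,0,0,0,0]'
```

```text
clock: 39.58
tool_pos: [0.5422, 0.1143, 0.1168]
orientation: [-180.0, -0.0, 4.7]
force: [-0.1, -0.1, 0.4]
clock: 39.95
tool_pos: [0.5624, 0.116, 0.1163]
orientation: [180.0, 0.0, 4.7]
force: [-2.1, 1.3, 1.0]
clock: 40.33
tool_pos: [0.5754, 0.1176, 0.1168]
orientation: [-180.0, -0.1, 4.7]
force: [0.2, 4.4, -1.6]
clock: 40.7
tool_pos: [0.5819, 0.1174, 0.1167]
orientation: [180.0, -0.0, 4.7]
force: [0.7, -0.2, -0.3]
opening: 0.0215
gripper_force: 29.9
```

```bash
python3 -m crank '[0,0,0,0,0,1.2,0,0,0,0,0,0,0,0.4,0,0,0,0,0,0,0.4,0,0,0,0,0,-20,0.4,0,0,0,-50,0,-40,0.4]'|tail -2; python3 see.py w11;  python3 -m crank '[0,0,-0.04,-18,52.5,0,0.4,0,0,0,-18,52.5,0,0.4,0,0,0,-18,52.5,0,0.4,0,0,0,-18,52.5,0,0.4,0,0,0,-18,52.5,0,0.4]' >/dev/null;python3 -m crank '[0,0,0,-18,52.5,0,0.4,0,0,0,-18,52.5,0,0.4,0,0,0,0,0,0,0.4,0,0,0,0,0,0,0.4]'|head -3; python3 tag.py 450.7 -267.5
```

```text
opening: 0.0351
gripper_force: 0.0
pose [0.5296 0.1129 0.1794] [-1.7993e+02 -1.4000e-01  4.6600e+00] 41.375
clock: 42.5
tool_pos: [0.4502, -0.2662, 0.1745]
orientation: [-180.0, -0.0, 6.9]
0.90 [69.7 33.1] plate [ 415.6 -350.2] yaw 11.3
0.71 [70.9 32.1] plate [ 452.2 -267.9] yaw 6.5
[ 0.45075163 -0.26530612  0.17461088]
turn z 0.010 rad (1 rows) | shift [  1.1   2.8 171.1] mm = 3 x [ 0.4  0.9 57. ]
```

```bash
python3 -m crank '[0,0,0,1,2.5,60,0.4,0,0,0,0,0,60,0.4,0,0,0,0,0,35,0.4,0,0,0,0,0,15.5,0.4,0,0,0,0,0,0,0.4]' |head -3; python3 -m crank '[0,0,0,0,0,0,0,0,0,0,0,0,0,0,0,0,0,0,0,0,0,0,0,0,0,0,0,0]'; python3 -m crank '[0,0,0,0,0,-30,0,0,0,0.038,0,0,-42,0,0,0,0,0,0,-42,0,0,0,0,20,-46.5,-42,0,0,0,0,20,-46.5,0,0]' |tail -2; python3 -m crank '[0,0,0,20,-46.5,0,0,0,0,0,20,-46.5,0,0,0,0,0,20,-46.5,0,0,0,0,0,20,-46.5,0,0,0,0,0,0,0,0,0]'|tail -2; python3 -m crank '[0,0,0,0,0,20,0,0,0,0,0,0,15,0,0,0,0,0,0,0,0]'; python3 - <<'E'
from h import *
rows([([.5478,.0199,.1143],4.7)])
E
```

```text
clock: 43.22
tool_pos: [0.452, -0.2678, 0.0038]
orientation: [-180.0, 0.1, 7.1]
clock: 43.72
tool_pos: [0.4528, -0.2686, 0.0052]
orientation: [180.0, -0.1, 7.0]
force: [-0.7, 2.0, 7.4]
opening: 0.0215
gripper_force: 30.0
opening: 0.0214
gripper_force: 30.0
opening: 0.0213
gripper_force: 30.0
clock: 45.35
tool_pos: [0.546, 0.0164, 0.1217]
orientation: [180.0, 0.2, 4.8]
force: [-0.1, 0.1, 0.3]
opening: 0.021
gripper_force: 30.0
turn z 0.001 rad (1 rows) | shift [ 2.1 -3.3  7.4] mm = 1 x [ 2.1 -3.3  7.4]
```

```bash
python3 - <<'E'
import cv2,numpy as np
a=cv2.imread("pics/w11.png")[40:260,180:400]; cv2.imwrite("pics/c5.png",cv2.resize(a,None,fx=2.4,fy=2.4,interpolation=2))
E
```

```text
(no output)
```

View pics/c5.png

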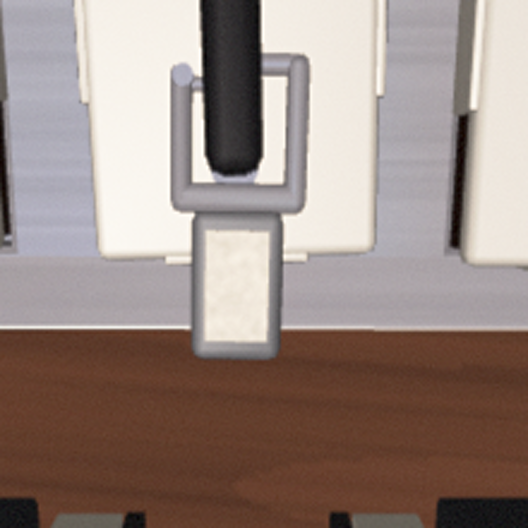

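T2 is on as well. The gate wire shows at crop (195,85) and the leg is inside the eye. Now T3 goes onto tub C.

```bash
python3 -m crank '[0,0,0,1,-2.5,5,0,0,0,0,0,0,1.5,0,0,0,0,0,0,0,0]'|head -4; python3 -m crank '[0,0,0,12,0,0,0,0,0,0,8,0,0,0,0,0,0,0,0,0,0]'|head -4;  python3 -m crank '[0,0,0,6,0,0,0,0,0,0,6,0,0,0,0,0,0,0,0,0,0]'|head -4; python3 -m crank '[0,0,0,5,0,0,0,0,0,0,3,0,0,0,0,0,0,0,0,0,0]'
```

```text
clock: 45.72
tool_pos: [0.548, 0.0199, 0.1166]
orientation: [-180.0, -0.0, 4.8]
force: [-0.1, 0.1, -0.9]
clock: 46.1
tool_pos: [0.5681, 0.0215, 0.1161]
orientation: [180.0, 0.1, 4.8]
force: [-2.6, -0.4, 0.2]
clock: 46.48
tool_pos: [0.5801, 0.0228, 0.1161]
orientation: [-180.0, 0.0, 4.8]
force: [-2.3, 2.6, -0.8]
clock: 46.85
tool_pos: [0.5886, 0.0233, 0.1167]
orientation: [180.0, -0.1, 4.8]
force: [-0.7, 0.6, -0.1]
opening: 0.0214
gripper_force: 30.0
```

```bash
python3 -m crank '[0,0,0,0,0,1.2,0,0,0,0,0,0,0,0.4,0,0,0,0,0,0,0.4,0,0,0,0,0,-20,0.4,0,0,0,-50,0,-40,0.4]'|tail -2; python3 see.py w12;  python3 -m crank '[0,0,-0.075,-25.5,49,0,0.4,0,0,0,-25.5,49,0,0.4,0,0,0,-25.5,49,0,0.4,0,0,0,-25.5,49,0,0.4,0,0,0,-25.5,49,0,0.4]' >/dev/null;python3 -m crank '[0,0,0,-25.5,49,0,0.4,0,0,0,-25.5,49,0,0.4,0,0,0,0,0,0,0.4,0,0,0,0,0,0,0.4]'|head -3; python3 tag.py 415 -349.5; python3 - <<'E'
from h import *
print("jar top",ray("top",(434,199),.1),"spatula blade",ray("top",(408,235),.01),"shaker",ray("top",(391,270),.07))
E
```

```text
opening: 0.0351
gripper_force: 0.0
pose [0.5356 0.0184 0.1791] [-1.7996e+02 -1.3000e-01  4.7900e+00] 47.525
clock: 48.65
tool_pos: [0.4131, -0.3465, 0.1742]
orientation: [-180.0, -0.0, 9.0]
0.84 [71.  31.3] plate [ 414.6 -349.8] yaw 8.7
0.60 [ 4.7 12. ] plate [ 310.9 -133.9] yaw -45.3
[ 0.4136787 -0.3456766  0.1743879]
turn z 0.008 rad (1 rows) | shift [  0.3   4.2 170.9] mm = 3 x [ 0.1  1.4 57. ]
jar top [ 0.50077914 -0.45170564  0.1       ] spatula blade [ 0.40849861 -0.40255236  0.01      ] shaker [ 0.31184914 -0.33475031  0.07      ]
```

The jar at (0.50, −0.45) is close to where the gripper body would come down. I will grip this tag 6 mm further back and turn the tool to yaw 3° to clear it.

```bash
python3 -m crank '[0,0,0.105,0,0,30,0.35,0,0,0,-5,4.5,40,0.35,0,0,0,0,0,0,0.35,0,0,0,0,0,0,0.35]' |head -3; python3 - <<'E'
from h import *
rows([([.4087,-.3507,.0045],3)])
m=eyes.camera_model("wrist"); im=eyes.snapshot("wrist"); cv2.imwrite("pics/w13.png",im)
for t,z in (("chilli_jar",0),("spatula",0)):
  for d in spotter.place_of("wrist",t)[:1]: print(t,d["p"],ray("wrist",d["location"],z,m))
for d in spotter.outline_of("wrist","spatula")[:1]: print(d["p"],d["rect"],ray("wrist",(d["rect"][0],d["rect"][1]+d["rect"][3]/2),.005,m))
E
```

```text
clock: 49.25
tool_pos: [0.4098, -0.351, 0.1056]
orientation: [179.9, -0.1, 3.2]
turn z 0.004 rad (1 rows) | shift [ -1.1  -0.3 101.1] mm = 2 x [-0.6 -0.2 50.6]
chilli_jar 0.89 [ 0.50460315 -0.45533743  0.        ]
spatula 0.3 [ 0.31307418 -0.34077381  0.        ]
0.84 [352.6, 153.0, 95.6, 95.5] [ 0.42467036 -0.40348541  0.005     ]
```

```bash
python3 -m crank '[0,0,0,-1,0,40,0.35,0,0,0,0,0,40,0.35,0,0,0,0,0,21,0.35,0,0,0,0,0,0,0.35]' |head -4; python3 -m crank '[0,0,0,0,0,0,0,0,0,0,0,0,0,0,0,0,0,0,0,0,0,0,0,0,0,0,0,0]'; python3 -m crank '[0,0,0,0,0,-30,0,0,0,-0.03,0,0,-42,0,0,0,0,0,0,-42,0,0,0,0,27.3,-44,-42,0,0,0,0,27.3,-44,0,0]' |tail -2; python3 -m crank '[0,0,0,27.3,-44,0,0,0,0,0,27.3,-44,0,0,0,0,0,27.3,-44,0,0,0,0,0,27,-47,0,0,0,0,0,0,0,0,0]'|tail -2; python3 -m crank '[0,0,0,0,0,20,0,0,0,0,0,0,15,0,0,0,0,0,0,0,0]'; python3 see.py w14; python3 - <<'E'
from h import *
rows([([.5503,-.0741,.1155],4.7)])
im=cv2.imread("pics/w14.png"); a=cv2.resize(im[60:340,130:430],None,fx=1.33,fy=1.33,interpolation=2)
b=cv2.imread("pics/w12.png")[60:340,130:430]; b=cv2.resize(b,None,fx=1.33,fy=1.33,interpolation=2)
cv2.imwrite("pics/c6.png",np.hstack([a,b]))
E
```

```text
clock: 49.95
tool_pos: [0.4073, -0.3511, 0.0028]
orientation: [-180.0, 0.1, 3.1]
force: [0.2, -0.3, 0.2]
clock: 50.45
tool_pos: [0.4083, -0.3515, 0.0041]
orientation: [180.0, -0.1, 3.1]
force: [-0.2, 0.6, 5.4]
opening: 0.0215
gripper_force: 29.9
opening: 0.0214
gripper_force: 29.9
opening: 0.0215
gripper_force: 29.9
clock: 52.08
tool_pos: [0.5453, -0.0749, 0.1203]
orientation: [180.0, 0.2, 4.8]
force: [0.1, -0.2, 0.1]
opening: 0.0217
gripper_force: 29.9
pose [ 0.5461 -0.0749  0.1212] [1.7998e+02 8.0000e-02 4.7900e+00] 52.125
turn z 0.002 rad (1 rows) | shift [ 4.3 -0.5  5.7] mm = 1 x [ 4.3 -0.5  5.7]
```

View pics/c6.png

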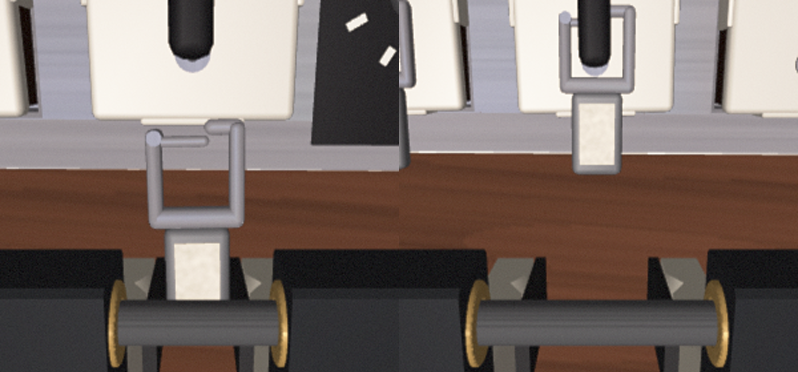

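The right panel shows T3 snapped on tub C. In the left panel the mouth is centred at column ~184 and the leg is at ~193, so I shift 2 mm toward tool +y and push.

```bash
python3 -m crank '[0,0,0,1,2,5,0,0,0,0,0,0,1.5,0,0,0,0,0,0,0,0]'|head -4; python3 -m crank '[0,0,0,12,0,0,0,0,0,0,9,0,0,0,0,0,0,0,0,0,0]'|head -4;  python3 -m crank '[0,0,0,6,0,0,0,0,0,0,6,0,0,0,0,0,0,0,0,0,0]'|head -4; python3 -m crank '[0,0,0,5,0,0,0,0,0,0,4,0,0,0,0,0,0,0,0,0,0]'
```

```text
clock: 52.5
tool_pos: [0.5478, -0.0763, 0.1152]
orientation: [-180.0, -0.0, 4.8]
force: [0.3, -0.2, 0.4]
clock: 52.88
tool_pos: [0.569, -0.0744, 0.1148]
orientation: [180.0, 0.1, 4.8]
force: [-2.5, -0.9, 0.2]
clock: 53.25
tool_pos: [0.581, -0.0732, 0.1149]
orientation: [-180.0, -0.0, 4.8]
force: [-0.8, 3.0, -1.0]
clock: 53.62
tool_pos: [0.5907, -0.0727, 0.1155]
orientation: [180.0, -0.1, 4.8]
force: [0.2, 0.8, -1.3]
opening: 0.0212
gripper_force: 29.9
```

```bash
python3 -m crank '[0,0,0,0,0,0.8,0,0,0,0,0,0,0,0.4,0,0,0,0,0,0,0.4,0,0,0,0,0,-20,0.4,0,0,0,-50,0,-60,0.4]'|tail -2; python3 -m crank '[0,0,0,26,39,-13,0.4,0,0,0,26,39,-13,0.4,0,0,0,0,0,0,0.4,0,0,0,0,0,0,0.4]'|head -2; python3 see.py w15 selector_grip; python3 - <<'E'
from h import *
im=cv2.imread("pics/w15.png"); m=eyes.camera_model("wrist"); k=2
big=cv2.resize(im[0:290],None,fx=1.42,fy=1.42,interpolation=2); k=1.42
R=Ro.from_euler("z",4.7,degrees=True).as_matrix(); c=np.array([.6431,.0389,0])
def pl(P,col):
    q=proj("wrist",np.array(P)@R.T+c,m); cv2.polylines(big,[np.int32(q*k)],True,col,1)
pl([[.021*np.cos(a),-.192+.021*np.sin(a),.095] for a in np.linspace(0,6.2,30)],(0,255,255))
for a,col in((1,(0,255,0)),(0,(255,0,0))):
    t=a*np.pi/6; u=np.array([-np.cos(t),np.sin(t),0]); v=np.array([u[1],-u[0],0])
    pl([np.array([0,-.192,.127])+.02*s*u+.0065*w*v for s,w in((1,1),(1,-1),(-1,-1),(-1,1))],col)
cv2.imwrite("pics/c7.png",big)
E
```

```text
opening: 0.035
gripper_force: 0.0
clock: 54.75
tool_pos: [0.6077, -0.1494, 0.2078]
pose [ 0.6075 -0.1491  0.2078] [-1.7998e+02  5.0000e-02  4.8200e+00] 54.8
selector_grip 0.86 [290.3 147.6] [ 657.5 -153.2  106. ]
```

View pics/c7.png

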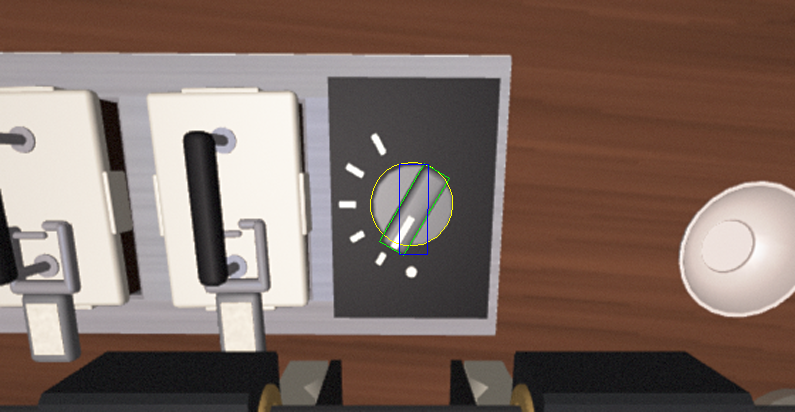

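The selector's pointer is at the first tick (click 1), so it needs three more clicks, 90° clockwise. T4 on tub D is snapped too, with its gate visible near (243,232).

```bash
python3 -m crank '[0,0,0.175,0,0,10,0.4,0,0,0.175,0,0,10,0.4,0,0,0.175,0,0,10,0.4,0,0,0,48,-19,10,0.4,0,0,0,0,0,0,0.4]'|head -3; python3 -m crank '[0,0,0,0,0,0,0.4]' >/dev/null; python3 - <<'E'
from h import *
rows([([.6588,-.1525,.102],-25.3)])
E
```

```text
clock: 55.48
tool_pos: [0.6608, -0.1518, 0.1659]
orientation: [179.9, 0.1, -25.2]
turn z 0.002 rad (1 rows) | shift [-0.1  0.6 65.7] mm = 2 x [-0.   0.3 32.9]
```

```bash
python3 -m crank '[0,0,0,0,0.5,35,0.4,0,0,0,0,0,22,0.4,0,0,0,0,0,9,0.4,0,0,0,0,0,0,0.4]'; python3 -m crank '[0,0,0,0,0,0,0,0,0,0,0,0,0,0,0,0,0,0,0,0,0,0,0,0,0,0,0,0]'
```

```text
clock: 56.1
tool_pos: [0.6591, -0.153, 0.1028]
orientation: [180.0, -0.0, -25.2]
force: [-0.1, 0.0, 0.3]
opening: 0.0352
gripper_force: 0.0
clock: 56.6
tool_pos: [0.6593, -0.1543, 0.1032]
orientation: [179.9, -0.0, -25.3]
force: [-1.6, -5.7, 3.1]
opening: 0.0125
gripper_force: 30.0
```

```bash
python3 -m crank '[0,0,0,0.6,1.3,0,0,0,0,0.157,0,0,0,0,0,0,0.157,0,0,0,0,0,0,0.157,0,0,0,0,0,0,0.157,0,0,0,0]'; python3 -m crank '[0,0,0.157,0,0,0,0,0,0,0.157,0,0,0,0,0,0,0.157,0,0,0,0,0,0,0.157,0,0,0,0,0,0,0.157,0,0,0,0]'; python3 -m crank '[0,0,0.157,0,0,0,0,0,0,0,0,0,0,0,0,0,0,0,0,0,0]'; python3 -c "from plant import get_obs;print(get_obs()['moment'])"
```

```text
clock: 57.22
tool_pos: [0.6588, -0.155, 0.1032]
orientation: [179.9, -0.0, -61.5]
force: [-4.1, -2.4, 7.1]
opening: 0.0132
gripper_force: 30.0
clock: 57.85
tool_pos: [0.6579, -0.1551, 0.1032]
orientation: [179.9, -0.1, -106.5]
force: [-7.7, -1.5, 9.8]
opening: 0.0129
gripper_force: 30.0
clock: 58.22
tool_pos: [0.6577, -0.155, 0.1032]
orientation: [179.9, -0.1, -115.2]
force: [-7.0, -1.3, 9.1]
opening: 0.0127
gripper_force: 30.0
[-0.38794682  2.74980768 -0.08336202]
```

Release, back off, and check the selector and all the tubs.

```bash
python3 -m crank '[0,0,0,0,0,0,0.4,0,0,0,0,0,0,0.4,0,0,0,0,0,-40,0.4,0,0,-0.175,0,0,-60,0.4,0,0,-0.175,0,0,-40,0.4]'|head -3; python3 -m crank '[0,0,-0.175,0,0,0,0.4,0,0,-0.175,0,0,0,0.4,0,0,-0.175,0,0,0,0.4,0,0,-0.175,0,0,0,0.4,0,0,-0.175,0,0,0,0.4]'|head -3;  python3 -m crank '[0,0,-0.175,0,0,0,0.4,0,0,-0.175,0,0,0,0.4,0,0,-0.175,0,0,0,0.4,0,0,-0.175,-50,-45,0,0.4,0,0,-0.175,-50,-45,0,0.4]'|head -3; python3 -m crank '[0,0,0,0,-45,0,0.4,0,0,0,0,-15,0,0.4,0,0,0,0,0,0,0.4,0,0,0,0,0,0,0.4]'|head -3; python3 see.py w16; python3 - <<'E'
import cv2
cv2.imwrite("pics/c8.png",cv2.resize(cv2.imread("pics/w16.png")[:300],None,fx=1.42,fy=1.42,interpolation=2))
E
```

```text
clock: 58.85
tool_pos: [0.6605, -0.1545, 0.2453]
orientation: [-179.8, -0.0, -94.8]
clock: 59.48
tool_pos: [0.6597, -0.1542, 0.2421]
orientation: [-180.0, 0.0, -44.7]
clock: 60.1
tool_pos: [0.5823, -0.0554, 0.2413]
orientation: [-180.0, 0.0, 5.4]
clock: 60.6
tool_pos: [0.5776, 0.0027, 0.2421]
orientation: [180.0, 0.0, 5.1]
pose [0.5775 0.0024 0.242 ] [1.7999e+02 3.0000e-02 5.0600e+00] 60.65
```

View pics/c8.png

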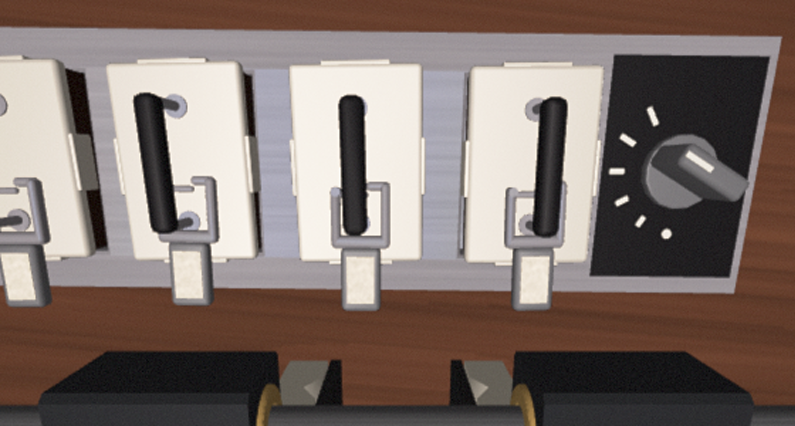

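The pointer aims at the fourth tick (628,140). All four tubs sit in wells with tags hooked and gates shut, so I hand the job in.

```bash
python3 -c "
from plant import ctrl
print(ctrl.close_job())"
```

```text
the job is handed in; nothing more can be done
None
```

The job is handed in: all four tubs are seated in their own wells, each has a tag snapped round a handle leg and lying on its lid, and the selector is at setting 4. No verdict was returned. The tags overhang the front lid edge by about 25 mm but looked flat in the last wrist picture.

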